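# Rack the suitcase lock from the slide carriage

## Task

The storage rack has three bays and one is empty, its black cap standing up: run the carriage along the rail until the silver lock body on it stands squarely in front of that empty bay, then push the lock off the deck through the opening until it is fully home against the back stop. Then press that bay's cap all the way down to lock it in, let go, and leave the loose wheel and the brass cam plates where they lie.

Things in the scene. Friction and masses are not known exactly. Their poses are not given: they have to be found in the camera images.
- bay: The empty one of three grey steel pigeonholes side by side (pitch 86 mm) behind a slide rail; which one varies. Its cap stands up; the other two hold a fixed lock, caps down. Origin: middle of its mouth, at table level; x into the bay, away from the robot (push direction), y along the rail. Inside 72 mm wide, 98 mm deep to the back stop; side walls 6 mm thick from x = 0, top 84 mm above table.
- bay_mouth (a point): Point on the empty bay's floor in the middle of its mouth, 40 mm above the table, level with the carriage deck; axes as bay. The back stop is 98 mm in from here and 18 mm high.
- lintel (a point): Middle of the top front edge of the empty bay's roof, 18 mm in from the mouth, 84 mm above the table. Nothing is overhead in front of it. The roof's underside is 76 mm above the table (opening 36 mm high). Roof slats lie 18 to 36 mm and 50 to 82 mm in from the mouth, with gaps to look through.
- cap (a joint): Travel of the empty bay's cap, m: 0 = up (start), 0.020 = fully down. Moves straight down, takes about 5 N all the way, stays where left. Its blade (8 mm thick in x, 30 mm wide) drops into the cross channel of a lock that is fully home; over a lock not home it lands on top and stops half way; once down it blocks the bay.
- cap_top (a point): Centre of the top of that cap: a black round button 26 mm in diameter, 14 mm thick, 66 mm into the bay. The top is 120 mm above the table when up and 100 mm when down.
- carriage (a joint): How far the carriage has been moved along the rail from its start, m, along the bay's +y; 0 to 0.300. Friction about 3.5 N, stays where left. It starts at the rail's -y end, clear of the bays, 79 mm or more short of the nearest; the empty bay can be up to 296 mm away.
- deck (a point): Centre of the dark steel carriage deck's top, 40 mm above the table; axes parallel to the bay's. Deck 96 mm (x) by 76 mm (y); guide lips 6 mm thick, 8 mm high on both y sides, 64 mm apart inside, ends open. It passes 52 mm in front of the bay mouths (4 mm gap from deck to bay floor). In line with the bay when this point and bay_mouth have the same place along the bay's y.
- post_top (a point): Middle of the top of the carriage's upright steel push post, 78 mm from the deck's centre on its -y side and 81 mm above the table: 20 mm (x) by 16 mm (y), 58 mm tall, 32 mm clear of the guide lip. Push it or pinch it to move the carriage.
- lock: Silver suitcase lock body, 90 mm (x) by 56 mm (y) by 28 mm high, about 0.3 kg, flat on the deck between the lips, its x towards the bays. Origin: centre of its underside. A channel 20 mm wide, 14 mm deep crosses its top at x = 3 to 23 mm. Fully home its far end touches the back stop: origin 53 mm, near end 8 mm inside the mouth.
- wheel: Loose blue nylon luggage wheel lying flat, 64 mm in diameter, 27 mm high; origin at the centre of its underside. Bystander.
- cam1: Loose brass cam plate, about 73 mm long (x from -30 to +43 mm), 40 mm wide, 6 mm thick; origin on the underside. Bystander.
- cam2: A second brass cam plate like cam1. Bystander.
There are look-alikes about, which are no part of the job. Of the things that look like the lock, the largest one is meant.

How it is judged:
By the outcome, as a careful person would: the job done as asked, in the order asked, and still so for the second after the job is handed in, with the robot touching nothing.
It also fails if it takes over 58 s, if anything falls off the work surface, if the arm or the gripper's body presses on something with over 40 N, if the wrist force passes 120 N, or if a joint passes its speed limit or range.

## Robot

A 7-joint arm with a two-finger parallel gripper is mounted at the origin on the work surface. World frame = base frame: x ahead of the robot, y to its left, z up, the work surface at z = 0. Lengths are in m, angles in rad, forces in N, time in s.
With the tool pointing down it reaches from about 0.4 to 0.85 m from the base axis. Payload 10.4 kg.
Tool frame: the origin (TCP) lies at the very end of the fingers, on their centre line; the grasp point (between the pads) lies 19 mm behind it; z points along the fingers, y is the line along which they close (so a half turn about z gives the same grasp; the last joint's range is limited). The gripper opens to 87 mm and grips with 3 to 60 N. Pads are 19 mm wide; open, the fingers measure 117 mm over their backs; the gripper's body (75 mm by 190 mm) begins 51 mm behind the grasp point.
Start: joints at [1.3, 0.332, -0.065, 1.46, 0.022, 1.35, -0.088], TCP at [0.153, -0.606, 0.223] pointing down, gripper open.
Joint ranges: [-2.6, 2.6], [-0.5, 2.12], [-1.47, 1.34], [0.16, 2.42], [-1.27, 4.41], [0.06, 2.06], [-2.6, 2.6]. Speed limits (rad/s): [2.22, 2.22, 2.79, 2.79, 3.14, 3.14, 3.14].

## Interface

Orientations are given as a unit quaternion [x, y, z, w].
In Python, from bench import read_state, cams, workorder gives the robot as it stands.
- The arm moves only by the shell command python3 -m crank 'ROWS' [FORCE]. ROWS is text: rows parted by semicolons, each of 5 numbers parted by spaces: the shift along the tool's x, y, z scaled (see below), then the turn about the tool's z scaled (see below), then the opening, from -1 (shut) to 1 (fully open). In form: dx dy dz yaw jaw; .... A call has 1 to 10 rows; each row shifts and turns the commanded pose from where the row before left it, along the tool's axes as they then stand; what a row does not reach is not made up. The controller multiplies each number of a shift by 200 mm and each number of a turn by 90 degrees. A row lasts 1/10 s, in which the tool goes at most 50 mm and 8.59 degrees, less where a joint would pass 70% of its speed; a pose out of reach is approached as far as the arm can. A call with a number of a shift or a turn outside -1 to 1 is refused whole. A call with a gripper value outside its range is refused whole. The fingers move at their own pace and stop on an object; FORCE is the grip in N (left out, the last holds). Time passes only in rows, so rows that do not move let the fingers close. It gives the time, the measured TCP pose, the force, the opening and the grip force at its end, in the units of the state.
- read_state(): the state, without advancing time (a new reading comes with each control period).
- cams.camera(name): name is "side" or "top" or "wrist"; returns a dict with "img" (384x512x3 uint8, blue, green, red), "K" (3x3 intrinsics, pixels), "xyz" and "attitude" of the camera in the world; the wrist camera has in their place "mount" (4x4, takes a point from camera to tool coordinates, whose origin is the TCP and whose axes are the flange's). Camera axes: x right, y down, z forward; pixel columns grow to the right and rows downward; lengths in m; the calibration is good to about 2 mm. A picture is of the moment at which its call begins: read the wrist's pose just before it. There is no depth.
- workorder.close_job(): hands the job in; it is judged then, once.
The state is a dict: "time": time; "joint_positions": joint angles; "joint_vel": joint speeds; "joint_torque": joint torques, N m; "ee_pos": TCP position; "eef_rot": TCP orientation; "ft_force": force on the tool from outside, world axes, zero at the start; "torque": the same for the moment, N m; "width": finger opening in m; "grip_force": force on a finger pad.
Only numpy, scipy, OpenCV 4.12 (cv2) and the standard library are available. Lean on these libraries where they do the work, as an engineer would, in place of code of your own. Each camera call takes 0.05 s, during which the arm holds its last target. There are 200 camera calls.

## Working session

There is one attempt and no reset: what is moved stays moved. The work goes in short steps, Python scripts to look and compute and a shell command to move; the robot and the scene stay as the last step left them, time stands still between calls to the robot, and variables do not carry over. Pictures are saved under pics/ and viewed, at most 10 in all, crops included, and the job is handed in when it is done.

```bash
mkdir -p pics; ls; cat > h.py <<'E'
import numpy as np,cv2
from bench import read_state,cams,workorder
from scipy.spatial.transform import Rotation as R
def att(a):
    a=np.array(a,float)
    return a if a.shape==(3,3) else R.from_quat(a).as_matrix()
def ray(c,u,v):
    d=att(c["attitude"])@np.linalg.inv(np.array(c["K"]))@np.array([u,v,1.]); return np.array(c["xyz"]),d
def onz(c,u,v,z):
    o,d=ray(c,u,v); return o+d*(z-o[2])/d[2]
def proj(c,p):
    q=np.array(c["K"])@att(c["attitude"]).T@(np.array(p)-np.array(c["xyz"])); return q[:2]/q[2]
E
python3 - <<'E'
from h import *
s=read_state();print(s)
for n in("top","side"):
    c=cams.camera(n);cv2.imwrite(f"pics/{n}0.png",c["img"]);print(n,c["K"],c["xyz"],c["attitude"])
    import pickle;pickle.dump(c,open(n+"0.pkl","wb"))
E
```

```text
pics
{'time': 0.0, 'joint_positions': array([ 1.30044177,  0.33285691, -0.06469345,  1.46093083,  0.02164224,
        1.34986939, -0.08847512]), 'joint_vel': array([-0.00076358,  0.00188717,  0.00216411,  0.00090387, -0.00037561,
       -0.00060541,  0.0001595 ]), 'joint_torque': array([-1.25611703e-03, -6.23250747e+01,  2.38309923e-02, -3.89898705e+01,
       -6.14478788e-02,  3.97861702e-02,  1.50107771e-04]), 'ee_pos': array([ 0.15315386, -0.60556201,  0.22176827]), 'eef_rot': array([ 9.92333773e-01,  1.23584848e-01, -1.36625715e-04, -6.70204703e-04]), 'ft_force': array([-0.04521375,  0.09491753, -0.20505232]), 'torque': array([ 0.02452764,  0.00042331, -0.00147709]), 'grip_force': 0.0, 'width': 0.08698131071048516}
top [[445.47841858   0.         250.47241906]
 [  0.         445.47841858 184.85586881]
 [  0.           0.           1.        ]] [0.43983689 0.00974133 1.2112649 ] [ 0.7115238  -0.70180527  0.0242934  -0.02476033]
side [[351.34564259   0.         256.28207529]
 [  0.         351.34564259 185.90384526]
 [  0.           0.           1.        ]] [0.26265628 0.65826665 0.89053977] [-0.17508843  0.91504054 -0.35856513  0.05895679]
```

View pics/top0.png

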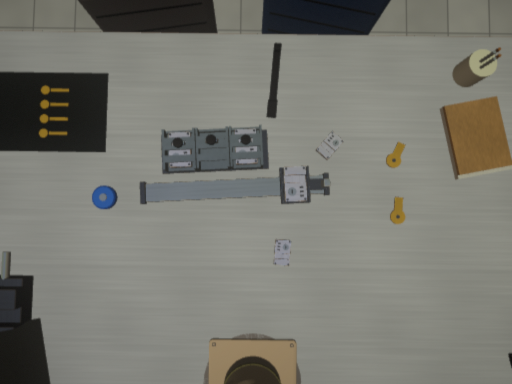

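View pics/side0.png

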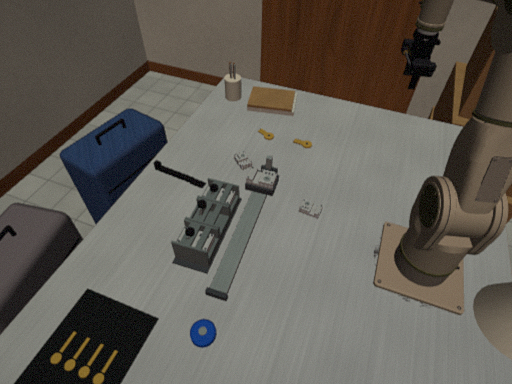

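The top view shows the carriage with the lock at (295,184) and its post at (320,184). The rack spans (162–268, 125–172). Candidates for the lock are the body on the deck at (295,184), small look-alikes at (330,145) and (282,252), and fixed locks in the bays at (180,150) and (245,145). I choose (295,184), which is the largest and sits on the deck. The middle bay, with its cap at (211,140), looks empty. I'll check both in one crop.

```bash
python3 - <<'E'
from h import *
import pickle
t=pickle.load(open("top0.pkl","rb"));s=pickle.load(open("side0.pkl","rb"))
a=cv2.resize(t["img"][115:215,135:335],None,fx=4,fy=4,interpolation=cv2.INTER_CUBIC)
b=cv2.resize(s["img"][150:300,165:285],None,fx=1.33,fy=1.33,interpolation=cv2.INTER_CUBIC)
o=np.zeros((600,800,3),np.uint8);o[:400]=a;o[400:600,:160]=b[:200,:160]
cv2.imwrite("pics/crop.png",o)
E
```

```text
(no output)
```

View pics/crop.png

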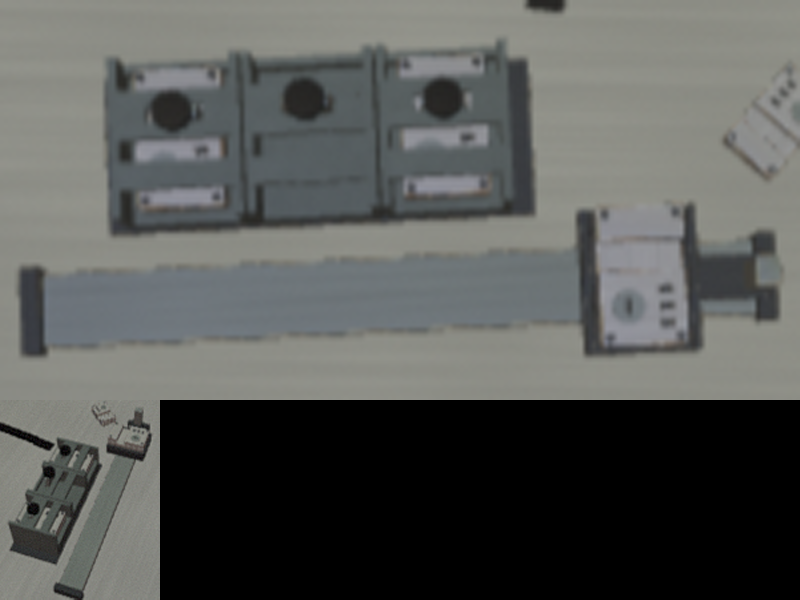

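The crop shows that the middle bay is empty: its cap is at crop (303,98) and no silver shows through the slats. The lock on the deck has its channel towards the bays. The post top is at crop (767,270).

```bash
python3 - <<'E'
from h import *
import pickle
t=pickle.load(open("top0.pkl","rb"));g=t["img"].max(2)
caps=[]
for u,v,z in((178,142,.1),(211,139.5,.12),(245.5,139.5,.1)):
    m=np.zeros_like(g);m[int(v)-6:int(v)+8,int(u)-6:int(u)+7]=1
    ys,xs=np.nonzero((g<48)&(m>0)); 
    p=onz(t,xs.mean(),ys.mean(),z);caps.append(p);print(len(xs),xs.mean(),ys.mean(),p)
d=caps[0]-caps[2];print("pitch2",np.linalg.norm(d[:2]),"mid off",caps[1]-(caps[0]+caps[2])/2)
yw=np.arctan2(d[1],d[0])-np.pi/2;print("yaw",np.degrees(yw))
f=lambda X,Y,z:onz(t,135+X/4-.375,115+Y/4-.375,z)
post=f(767,270,.081);print("post",post)
L=[f(*q,.068) for q in((598,207),(684,203),(689,345),(603,350))]
print("lock corners",np.round(L,4),"c",np.mean(L,0),[np.linalg.norm(L[i]-L[(i+1)%4]) for i in range(4)])
hx=(L[0]+L[1]-L[2]-L[3]);print("lock yaw",np.degrees(np.arctan2(hx[1],hx[0])))
# lips outer corners z .048
D=[f(*q,.048) for q in((578,212),(694,204),(702,349),(586,355))]
print("deck",np.mean(D,0),[np.linalg.norm(D[i]-D[(i+1)%4]) for i in range(4)])
ends=[f(32,310,.02),f(765,275,.02)];e=ends[0]-ends[1];print("rail yaw",np.degrees(np.arctan2(e[1],e[0]))-90)
X=np.array([np.cos(yw),np.sin(yw),0]);Y=np.array([-X[1],X[0],0])
O=(caps[0]+caps[2])/2*1-.066*X;O[2]=0
for n,p in(("post",post),("lock",np.mean(L,0)),("deck",np.mean(D,0)),("capmid",caps[1])):print(n,"bayframe",(p-O)@X,(p-O)@Y)
print("O",O)
s=read_state();print(R.from_quat(s["eef_rot"]).as_matrix().round(3))
E
```

```text
65 177.5076923076923 142.56923076923076 [0.6212284  0.19612816 0.1       ]
72 210.79166666666666 139.52777777777777 [0.62668194 0.1106554  0.12      ]
63 245.22222222222223 139.04761904761904 [0.63251731 0.02582037 0.1       ]
pitch2 0.1706815196929067 mid off [-0.00019091 -0.00031886  0.02      ]
yaw 3.7923223753421067
post [ 0.52799986 -0.1819771   0.081     ]
lock corners [[ 0.5683 -0.0751  0.068 ]
 [ 0.5716 -0.1306  0.068 ]
 [ 0.4801 -0.1342  0.068 ]
 [ 0.4761 -0.0791  0.068 ]] c [ 0.52401788 -0.104756    0.068     ] [np.float64(0.055550890448674325), np.float64(0.09162649922201895), np.float64(0.05528070623909924), np.float64(0.09224821133324024)]
lock yaw 2.3918390585506932
deck [ 0.52300153 -0.10448522  0.048     ] [np.float64(0.07634133110461781), np.float64(0.09524733837292129), np.float64(0.07582544112940875), np.float64(0.09390750535863064)]
rail yaw 3.527062883757438
post bayframe -0.05203236080926228 -0.28577041677046777
lock bayframe -0.05089820134347968 -0.20845504437791212
deck bayframe -0.05189441501431001 -0.20811763252275137
capmid bayframe 0.0657884179924948 -0.0003055351646980343
O [0.56101737 0.10660901 0.        ]
[[ 0.969  0.245 -0.   ]
 [ 0.245 -0.969  0.001]
 [-0.    -0.001 -1.   ]]
```

```bash
cat >> h.py <<'E'
yw=np.radians(3.7);X=np.array([np.cos(yw),np.sin(yw),0]);Y=np.array([-X[1],X[0],0]);O=np.array([.5610,.1064,0])
def where():
    s=read_state();M=R.from_quat(s["eef_rot"]).as_matrix();p=s["ee_pos"]
    print("t %.2f bay x %.4f y %.4f z %.4f w %.4f gf %.1f"%(s["time"],(p-O)@X,(p-O)@Y,p[2],s["width"],s["grip_force"]),"F",s["ft_force"].round(1),"yawerr deg",round(np.degrees(np.arctan2(M[1,0],M[0,0])-yw),2),"tilt",M[:2,2].round(3))
    return s,M
def go(bx,by,z):
    s,M=where();d=M.T@(O+bx*X+by*Y+[0,0,z]-s["ee_pos"])/.2
    print("scaled",d.round(3),"yaw",round((np.degrees(np.arctan2(M[1,0],M[0,0])-yw))/90,4),"rows>=",np.linalg.norm(d)/.25)
E
python3 -m crank '0.19 -0.13 0 0 1;0.19 -0.13 0 0 1;0.19 -0.13 0 0 1;0.19 -0.13 0 0 1;0.19 -0.13 0 0 1;0.19 -0.13 0 0 1;0.19 -0.13 0 0 1;0.19 -0.13 0 0 1;0 0 0 0.058 1;0 0 0 0.058 1' 20
python3 -c "
from h import *
go(-.052,-.286,.16)"
```

```text
time: 1.1
ee_pos: [0.3979, -0.3282, 0.2223]
eef_rot: [0.999, 0.033, -0.0, -0.0]
ft_force: [-0.4, -0.8, -0.4]
width: 0.0872
grip_force: 0.0
t 1.10 bay x -0.1908 y -0.4232 z 0.2223 w 0.0872 gf 0.0 F [-0.4 -0.8 -0.4] yawerr deg 0.04 tilt [-0.  0.]
scaled [ 0.695 -0.685  0.312] yaw 0.0005 rows>= 4.096767765732486
```

```bash
python3 -m crank '0.139 -0.137 0.06 0 0;0.139 -0.137 0.06 0 0;0.139 -0.137 0.06 0 0;0.139 -0.137 0.06 0 0;0.139 -0.137 0.06 0 0;0 0 0 0 0;0 0 0 0 0;0 0 0 0 0'
python3 -c "
from h import *
go(-.052,-.286,.055)
c=cams.camera('wrist');cv2.imwrite('pics/w1.png',c['img'])
s=read_state();M=R.from_quat(s['eef_rot']).as_matrix()
T=np.array(c['mount']);print(T.round(3).tolist())
W=np.eye(4);W[:3,:3]=M;W[:3,3]=s['ee_pos'];C=W@T
cc=dict(K=c['K'],xyz=C[:3,3],attitude=C[:3,:3]);print('post exp',proj(cc,O-.052*X-.286*Y+[0,0,.081]))
import pickle;pickle.dump((c['img'],cc),open('w1.pkl','wb'))"
```

```text
time: 1.9
ee_pos: [0.5262, -0.1851, 0.1625]
eef_rot: [0.999, 0.032, -0.0, 0.0]
ft_force: [0.0, -0.1, 0.8]
width: 0.0441
grip_force: 0.0
t 1.90 bay x -0.0536 y -0.2886 z 0.1625 w 0.0441 gf 0.0 F [ 0.  -0.1  0.8] yawerr deg -0.03 tilt [-0.    -0.001]
scaled [ 0.008 -0.013  0.538] yaw -0.0003 rows>= 2.1518091099164653
[[-0.0, -0.965, -0.262, 0.071], [1.0, -0.0, -0.0, 0.0], [0.0, -0.262, 0.965, -0.16], [0.0, 0.0, 0.0, 1.0]]
post exp [250.09686782 190.72910528]
```

View pics/w1.png

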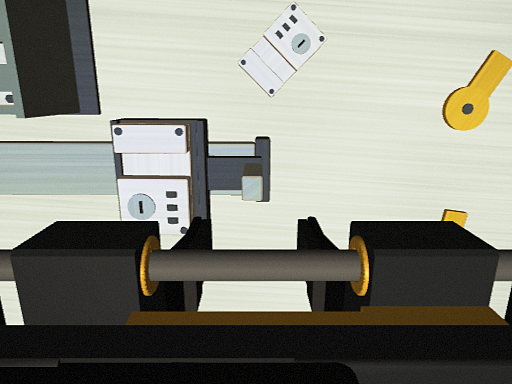

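The wrist view shows the post at about (252,185), between the fingers (centred at column 252). The prediction was (250,191), so they agree. I'll descend and pinch.

```bash
python3 -m crank '0.008 -0.013 0.14 0 0;0 0 0.14 0 0;0 0 0.14 0 0;0 0 0.118 0 0;0 0 0 0 0;0 0 0 0 -1;0 0 0 0 -1;0 0 0 0 -1;0 0 0 0 -1;0 0 0 0 -1' 20
python3 -c "
from h import *
go(-.052,-.078,.055)"
```

```text
time: 2.95
ee_pos: [0.5287, -0.1819, 0.0559]
eef_rot: [0.999, 0.033, 0.001, 0.001]
ft_force: [-0.6, -1.5, 4.2]
width: 0.0162
grip_force: 20.0
t 2.95 bay x -0.0508 y -0.2856 z 0.0559 w 0.0162 gf 20.0 F [-0.6 -1.5  4.2] yawerr deg 0.03 tilt [ 0.002 -0.001]
scaled [-0.005 -1.038  0.003] yaw 0.0004 rows>= 4.152091028432226
```

```bash
python3 -m crank '0 -0.05 0 0 -1;0 -0.1 0 0 -1;0 -0.12 0 0 -1;0 -0.12 0 0 -1;0 -0.12 0 0 -1;0 -0.12 0 0 -1;0 -0.12 0 0 -1;0 -0.12 0 0 -1;0 -0.1 0 0 -1;0 0 0 0 -1'
python3 -c "
from h import *
go(-.052,-.078,.055)"
```

```text
time: 3.95
ee_pos: [0.5166, 0.016, 0.0559]
eef_rot: [0.999, 0.035, 0.002, -0.001]
ft_force: [3.0, 3.7, 2.5]
width: 0.0162
grip_force: 20.0
t 3.95 bay x -0.0502 y -0.0874 z 0.0559 w 0.0162 gf 20.0 F [3.  3.7 2.5] yawerr deg 0.26 tilt [0.003 0.002]
scaled [-0.009 -0.047  0.005] yaw 0.0029 rows>= 0.19214879242685298
```

```bash
python3 -m crank '0 -0.025 0 0 -1;0 -0.022 0 0 -1;0 0 0 0 -1;0 0 0 0 -1;0 0 0 0 -1'
python3 -c "
from h import *
go(-.052,-.078,.055)
c=cams.camera('top');d=cams.camera('wrist')['img'];a=cv2.resize(c['img'][115:215,145:275],None,fx=4,fy=4,interpolation=cv2.INTER_CUBIC)
o=np.zeros((600,800,3),np.uint8);o[:400,:520]=a;o[300:588,416:]=cv2.resize(d,(384,288));cv2.imwrite('pics/a1.png',o)"
```

```text
time: 4.45
ee_pos: [0.5162, 0.0218, 0.0559]
eef_rot: [0.999, 0.033, 0.001, -0.0]
ft_force: [3.9, 0.8, 5.8]
width: 0.016
grip_force: 20.0
t 4.45 bay x -0.0502 y -0.0815 z 0.0559 w 0.0160 gf 20.0 F [3.9 0.8 5.8] yawerr deg 0.03 tilt [0.003 0.   ]
scaled [-0.009 -0.018  0.004] yaw 0.0003 rows>= 0.08073619965868356
```

View pics/a1.png

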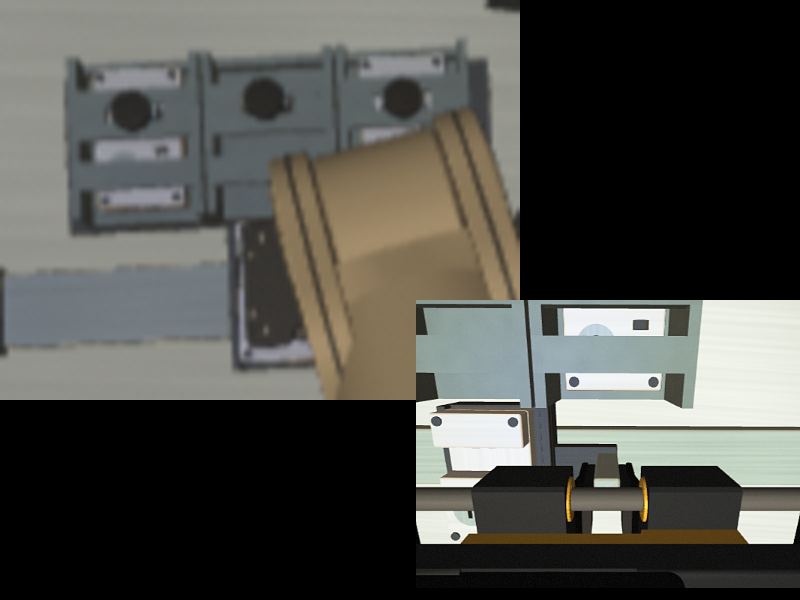

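The top view shows the deck's left lip at crop x≈233, slightly right of true alignment, which matches the 3.5 mm still to go. I'll finish that, release, retreat and measure again.

```bash
python3 -m crank '0 -0.018 0 0 -1;0 0 0 0 -1;0 0 0 0 -1;0 0 0 0 -1'
python3 -c "
from h import *
go(-.052,-.078,.055)"
```

```text
time: 4.95
ee_pos: [0.516, 0.025, 0.0559]
eef_rot: [0.999, 0.032, 0.001, 0.0]
ft_force: [4.1, -0.8, 7.1]
width: 0.0162
grip_force: 20.0
t 4.95 bay x -0.0502 y -0.0783 z 0.0559 w 0.0162 gf 20.0 F [ 4.1 -0.8  7.1] yawerr deg 0.01 tilt [ 0.003 -0.   ]
scaled [-0.009 -0.002  0.004] yaw 0.0001 rows>= 0.0409187853759506
```

```bash
python3 -m crank '0 0 0 0 0;0 0 0 0 0;0 0 0 0 0;0 0 -0.15 0 0;0 0 -0.2 0 0;0 0 -0.2 0 0;0 0.24 0 0 0;0 0.24 0 0 0;0 0.24 0 0 0;0 0.24 0 0 0'
python3 -c "
from h import *
where()
c=cams.camera('top');import pickle;pickle.dump(c,open('top1.pkl','wb'))
a=cv2.resize(c['img'][115:215,135:285],None,fx=5,fy=5,interpolation=cv2.INTER_CUBIC)
cv2.imwrite('pics/a2.png',a)"
```

```text
time: 5.95
ee_pos: [0.5266, -0.168, 0.1648]
eef_rot: [0.999, 0.033, -0.0, 0.0]
ft_force: [1.1, 0.4, 1.0]
width: 0.0436
grip_force: 0.0
t 5.95 bay x -0.0520 y -0.2716 z 0.1648 w 0.0436 gf 0.0 F [1.1 0.4 1. ] yawerr deg 0.08 tilt [-0.001 -0.   ]
```

View pics/a2.png

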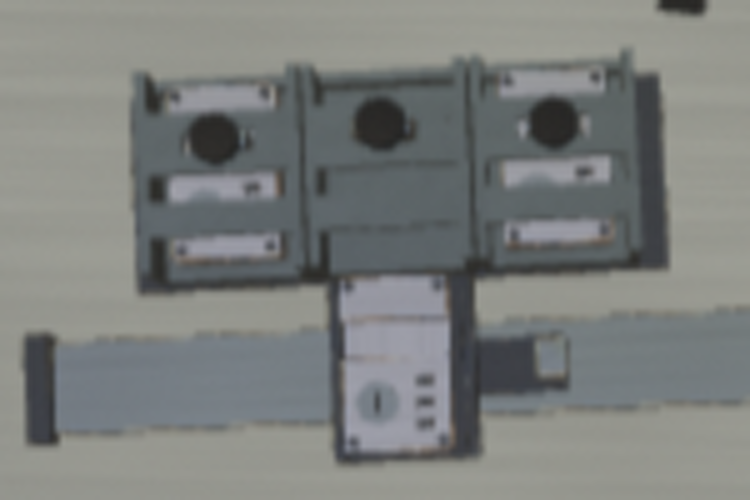

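```bash
python3 - <<'E'
from h import *
import pickle
t=pickle.load(open("top1.pkl","rb"))
f=lambda X_,Y_,z:onz(t,135+X_/5-.4,115+Y_/5-.4,z)
def b(n,pts,z):
    P=[f(*p,z) for p in pts];m=np.mean(P,0)-O;print(n,"x %.4f y %.4f"%(m@X,m@Y))
b("deck",((331,276),(473,272),(481,457),(338,461)),.048)
b("post",((552,356),),.081)
b("lock",((340,277),(444,273),(450,452),(346,457)),.068)
b("capM",((381,124),),.12);b("capL",((213,138),),.1);b("capR",((553,123),),.1)
im=t["img"];m=(im.min(2)>150).astype(np.uint8);k=np.zeros_like(m);k[165:208,195:228]=1
ct=max(cv2.findContours(m&k,0,2)[0],key=cv2.contourArea);print(cv2.minAreaRect(ct))
E
```

```text
deck x -0.0496 y -0.0014
post x -0.0504 y -0.0784
lock x -0.0498 y 0.0026
capM x 0.0661 y -0.0000
capL x 0.0669 y 0.0864
capR x 0.0658 y -0.0850
((213.5, 192.0), (24.0, 19.0), 90.0)
```

```bash
python3 -m crank '-0.06 -0.2 0 0 -0.54;-0.06 -0.2 0 0 -0.54;-0.06 -0.2 0 0 -0.54;-0.06 -0.2 0 0 -0.54;-0.06 -0.2 0 0 -0.54;-0.06 -0.2 0 0 -0.54;-0.03 -0.16 0 0 -0.54;0 0 0 0 -0.54;0 0 0 0 -0.54'
python3 -c "
from h import *
go(-.13,.002,.047)"
```

```text
time: 6.9
ee_pos: [0.4311, 0.1003, 0.1647]
eef_rot: [0.999, 0.034, -0.0, 0.0]
ft_force: [0.6, -0.4, -0.9]
width: 0.0202
grip_force: 0.0
t 6.90 bay x -0.1300 y 0.0023 z 0.1647 w 0.0202 gf 0.0 F [ 0.6 -0.4 -0.9] yawerr deg 0.14 tilt [-0.    -0.001]
scaled [0.    0.001 0.589] yaw 0.0016 rows>= 2.3543959516474344
```

```bash
python3 -m crank '0 0 0.2 0 -0.54;0 0 0.2 0 -0.54;0 0 0.185 0 -0.54;0 0 0 0 -0.54;0.05 0 0 0 -0.54;0.05 0 0 0 -0.54;0.05 0 0 0 -0.54;0.05 0 0 0 -0.54;0 0 0 0 -0.54'
python3 -c "
from h import *
go(-.0015,.001,.047)"
```

```text
time: 7.8
ee_pos: [0.4735, 0.1029, 0.0487]
eef_rot: [0.999, 0.032, 0.001, -0.0]
ft_force: [-0.3, 0.3, -1.2]
width: 0.0197
grip_force: 0.0
t 7.80 bay x -0.0876 y 0.0021 z 0.0487 w 0.0197 gf 0.0 F [-0.3  0.3 -1.2] yawerr deg 0.02 tilt [0.002 0.001]
scaled [0.43  0.006 0.009] yaw 0.0002 rows>= 1.7219156159578364
```

```bash
python3 -m crank '0.05 0 0 0 -0.54;0.05 0 0 0 -0.54;0.05 0 0 0 -0.54;0.05 0 0 0 -0.54;0.05 0 0 0 -0.54;0.05 0 0 0 -0.54;0.04 0 0 0 -0.54;0.03 0 0 0 -0.54;0 0 0 0 -0.54;0 0 0 0 -0.54'
python3 -c "
from h import *
go(-.0015,.001,.047)
c=cams.camera('side');d=cams.camera('wrist')['img']
o=np.zeros((600,800,3),np.uint8);o[:,:]=0;o[:300,:400]=cv2.resize(c['img'][150:285,160:340],(400,300),interpolation=cv2.INTER_CUBIC);o[216:,288:]=d;cv2.imwrite('pics/a3.png',o)"
```

```text
time: 8.8
ee_pos: [0.5453, 0.1076, 0.0479]
eef_rot: [0.999, 0.033, 0.0, -0.0]
ft_force: [-0.4, 0.2, 0.2]
width: 0.0201
grip_force: 0.0
t 8.80 bay x -0.0156 y 0.0022 z 0.0479 w 0.0201 gf 0.0 F [-0.4  0.2  0.2] yawerr deg 0.06 tilt [0. 0.]
scaled [0.07  0.006 0.005] yaw 0.0007 rows>= 0.28287681337202397
```

View pics/a3.png

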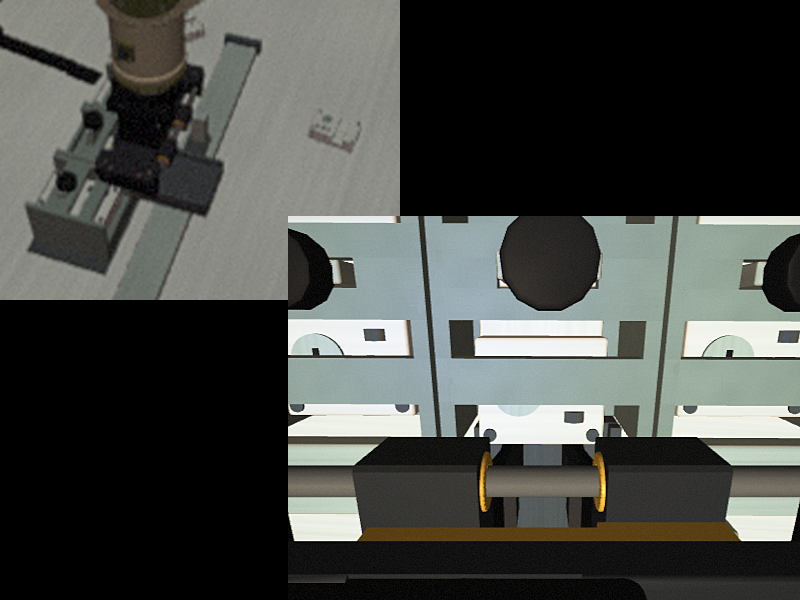

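The wrist view shows the lock in the middle bay with its edge at (540,440) near the mouth, and the channel still short of the cap. About 14 mm remain.

```bash
python3 -m crank '0.02 0 0 0 -0.54;0.02 0 0 0 -0.54;0.015 0 0 0 -0.54;0 0 0 0 -0.54;0 0 0 0 -0.54'
python3 -c "
from h import *
go(-.0015,.001,.047)"
python3 -m crank '0.01 0 0 0 -0.54;0 0 0 0 -0.54;0 0 0 0 -0.54'
python3 -c "
from h import *
go(-.0015,.001,.047)"
```

```text
time: 9.4
ee_pos: [0.5565, 0.1083, 0.048]
eef_rot: [0.999, 0.033, 0.0, -0.0]
ft_force: [-0.2, -0.3, 1.0]
width: 0.0199
grip_force: 0.0
t 9.40 bay x -0.0044 y 0.0022 z 0.0480 w 0.0199 gf 0.0 F [-0.2 -0.3  1. ] yawerr deg 0.06 tilt [0. 0.]
scaled [0.014 0.006 0.005] yaw 0.0006 rows>= 0.06545184880554987
time: 9.7
ee_pos: [0.5584, 0.1084, 0.048]
eef_rot: [0.999, 0.033, 0.0, 0.0]
ft_force: [0.2, -0.2, -0.0]
width: 0.0198
grip_force: 0.0
t 9.70 bay x -0.0025 y 0.0021 z 0.0480 w 0.0198 gf 0.0 F [ 0.2 -0.2 -0. ] yawerr deg 0.06 tilt [ 0. -0.]
scaled [0.005 0.006 0.005] yaw 0.0006 rows>= 0.03570326297010203
```

```bash
for i in 1 ; do python3 -m crank '0.01 0 0 0 -0.54;0 0 0 0 -0.54;0 0 0 0 -0.54' | grep -E 'pos|force'; done
python3 -m crank '0.01 0 0 0 -0.54;0 0 0 0 -0.54;0 0 0 0 -0.54' | grep -E 'pos|force'
python3 -c "
from h import *
where()"
```

```text
ee_pos: [0.56, 0.1085, 0.0479]
ft_force: [-2.5, -0.4, 1.9]
grip_force: 1.2
ee_pos: [0.5601, 0.1086, 0.0475]
ft_force: [-12.1, -1.5, 7.4]
grip_force: 5.9
t 10.30 bay x -0.0007 y 0.0022 z 0.0475 w 0.0200 gf 5.9 F [-12.1  -1.5   7.4] yawerr deg 0.08 tilt [-0.004 -0.001]
```

The lock is home: firm contact at finger x = -0.0009, against -0.0015 expected. I'll retreat and go above the cap.

```bash
python3 -m crank '-0.03 0 0 0 -0.54;-0.15 0 0 0 -0.54;-0.15 0 0 0 -0.54;0 0 -0.2 0 -1;0 0 -0.2 0 -1;0 0 -0.2 0 -1;0 0 0 0 -1;0 0 0 0 -1;0 0 0 0 -1'
python3 -c "
from h import *
go(.066,0,.135)
c=cams.camera('wrist');cv2.imwrite('pics/w2.png',c['img'])"
```

```text
time: 11.2
ee_pos: [0.4959, 0.104, 0.1669]
eef_rot: [0.999, 0.033, -0.001, 0.0]
ft_force: [-0.7, -0.5, 0.1]
width: 0.0002
grip_force: 0.0
t 11.20 bay x -0.0651 y 0.0018 z 0.1669 w 0.0002 gf 0.0 F [-0.7 -0.5  0.1] yawerr deg 0.04 tilt [-0.001 -0.   ]
scaled [0.656 0.009 0.159] yaw 0.0005 rows>= 2.6986894939934554
```

View pics/w2.png

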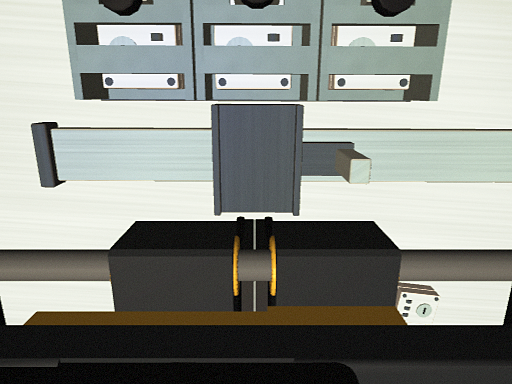

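The wrist view shows the deck empty at (257,160). The middle lock's near edge and screws at (253,82) are level with the fixed locks on either side, so it is home. Next I press the cap.

```bash
python3 -m crank '0.16 0.002 0 0 -1;0.16 0.002 0 0 -1;0.16 0.002 0 0 -1;0.176 0.003 0 0 -1;0 0 0.1 0 -1;0 0 0.059 0 -1;0 0 0 0 -1'
python3 -c "
from h import *
go(.066,0,.1)"
```

```text
time: 11.95
ee_pos: [0.6254, 0.1109, 0.133]
eef_rot: [0.999, 0.033, -0.003, 0.0]
ft_force: [0.1, -0.9, 0.3]
width: 0.0007
grip_force: 0.0
t 11.95 bay x 0.0646 y 0.0003 z 0.1330 w 0.0007 gf 0.0 F [ 0.1 -0.9  0.3] yawerr deg 0.09 tilt [-0.005 -0.001]
scaled [0.008 0.001 0.165] yaw 0.001 rows>= 0.6601585402860934
```

```bash
python3 -m crank '0.006 0 0.03 0 -1;0 0 0.03 0 -1;0 0 0.025 0 -1;0 0 0.025 0 -1;0 0 0.025 0 -1;0 0 0.015 0 -1;0 0 0 0 -1;0 0 0 0 -1'
python3 -c "
from h import *
go(.066,0,.1)"
```

```text
time: 12.75
ee_pos: [0.6286, 0.1112, 0.1059]
eef_rot: [0.999, 0.033, -0.0, 0.0]
ft_force: [-0.5, 0.1, -0.2]
width: 0.0008
grip_force: 0.0
t 12.75 bay x 0.0677 y 0.0004 z 0.1059 w 0.0008 gf 0.0 F [-0.5  0.1 -0.2] yawerr deg 0.06 tilt [-0. -0.]
scaled [-0.009  0.002  0.029] yaw 0.0007 rows>= 0.12226100092420554
```

```bash
python3 -m crank '-0.006 0 0.01 0 -1;0 0 0.01 0 -1;0 0 0 0 -1;0 0 0 0 -1'| grep -E 'pos|force'
python3 -m crank '0 0 0.01 0 -1;0 0 0 0 -1;0 0 0 0 -1'| grep -E 'pos|force'
python3 -m crank '0 0 0.01 0 -1;0 0 0 0 -1;0 0 0 0 -1'| grep -E 'pos|force'
```

```text
ee_pos: [0.6278, 0.1112, 0.1024]
ft_force: [2.5, 0.3, 4.7]
grip_force: 1.9
ee_pos: [0.6278, 0.1112, 0.1005]
ft_force: [2.2, -0.4, 6.4]
grip_force: 3.1
ee_pos: [0.6279, 0.1112, 0.1003]
ft_force: [-4.8, -2.2, 21.1]
grip_force: 10.5
```

The cap hit a hard stop at z = 0.1003, so it is fully down. I'll lift clear and check.

```bash
python3 -m crank '0 0 -0.05 0 -1;0 0 -0.2 0 -1;0 0 -0.2 0 -1;0 0.2 0 0 -1;0 0.24 0 0 -1;0 0.24 0 0 -1;0 0.24 0 0 -1;0 0.24 0 0 -1;-0.2 0.1 0 0 -1;0 0 0 0 -1'|head -1
python3 -c "
from h import *
where()
t=cams.camera('top');s=cams.camera('side')
for z in(.1,.11,.12):
  q=proj(t,O+.066*X+[0,0,z]);r=proj(s,O+.066*X+[0,0,z]);print(z,q.round(1),r.round(1))
o=np.zeros((600,800,3),np.uint8);o[:400,:600]=cv2.resize(t['img'][115:215,135:285],None,fx=4,fy=4,interpolation=cv2.INTER_CUBIC)
o[350:,420:]=cv2.resize(s['img'][170:275,165:325],(380,250),interpolation=cv2.INTER_CUBIC);cv2.imwrite('pics/end.png',o)"
```

```text
time: 14.75
t 14.75 bay x 0.0218 y -0.2569 z 0.1859 w 0.0007 gf 0.0 F [ 0.2  0.5 -0.6] yawerr deg -0.37 tilt [-0.006 -0.001]
0.1 [211.5 140.8] [202.7 206.9]
0.11 [211.1 140.1] [202.4 204.7]
0.12 [210.8 139.5] [202.1 202.4]
```

View pics/end.png

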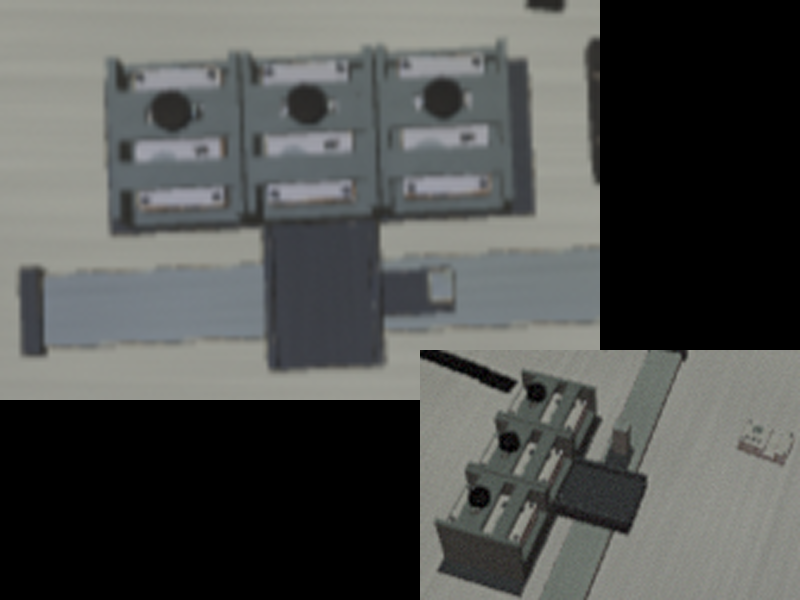

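The middle cap at (306,103) now lies on the line between the other two lowered caps. The lock fills the bay at the same depth as its neighbours, and the arm is clear.

```bash
python3 -c "
from bench import workorder;print(workorder.close_job())"
```

```text
the job is handed in; nothing more can be done
None
```

The lock is fully home in the empty middle bay with its cap pressed all the way down; the arm never went near the wheel and cam plates, and the job is handed in at about 15 s.

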